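Centre the bell cake on its stand

ROBOT

A 7-joint arm with a two-finger parallel gripper is mounted at the origin on the work surface. World frame = base frame: x ahead of the robot, y to its left, z up, the work surface at z = 0. Lengths are in m, angles in rad, forces in N, time in s.
With the tool pointing down it reaches from about 0.4 to 0.925 m from the base axis. Payload 4.1 kg.
Tool frame: the origin (TCP) lies at the very end of the fingers, on their centre line; the grasp point (between the pads) lies 19 mm behind it; x points along the fingers, y is the direction in which the jaws open and shut, and the axes are right-handed (so a half turn about x gives the same grasp; the last joint's range is limited). The gripper opens to 85 mm and grips with 20 to 120 N. Pads are 22 mm wide; open, the fingers measure 114 mm over their backs; the gripper's body (76 mm by 85 mm) begins 54 mm behind the grasp point. The pads swing forward as they close: fully open they stand 13 mm farther back than shut.
Start: joints at [-1.391, 0.398, 0.045, 1.537, -0.019, 1.207, -0.051], TCP at [0.179, 0.625, 0.231] pointing down, gripper open.
Joint ranges: [-2.82, 2.82], [-0.49, 2.23], [-1.37, 1.46], [0, 2.46], [-1.36, 4.5], [0.23, 2], [-2.94, 2.94]. Speed limits (rad/s): [2.57, 2.57, 3.14, 3.14, 3.14, 3.14, 3.14].

INTERFACE

Orientations are given as [roll, pitch, yaw] about the fixed x, y, z axes, in that order (R = Rz(yaw) Ry(pitch) Rx(roll)).
In Python, from plant import robot, read_camera, camera_model gives the robot as it stands.
- The arm moves only by the shell command python3 -m pendant 'ROWS'. ROWS is a JSON object of lists of equal length, an entry for each row: "jaw": the closure, from 0 (fully open) to 1 (shut); "dp": the shift along the world's x, y, z in mm, a list of three; "delta_rot": the turn, a rotation vector about the world's x, y, z in degrees, a list of three. A call has 1 to 12 rows; each row shifts and turns the commanded pose from where the row before left it; what a row does not reach is not made up. A row lasts 1/8 s, in which the tool goes at most 62.5 mm and 10.7 degrees, less where a joint would pass 70% of its speed; a pose out of reach is approached as far as the arm can. A call is refused whole if a number of a shift passes 62.5 or a number of a turn 10.7, either way. A call with a gripper value outside its range is refused whole. The fingers move at their own pace and stop on an object; the grip force is fixed at half the most. Time passes only in rows, so rows that do not move let the fingers close. It gives the time, the measured TCP pose, the force and the opening at its end, in the units of the state.
- robot.read_state(): the state, without advancing time (a new reading comes with each control period).
- read_camera(name): name is "scene" or "side" or "wrist"; returns (picture, depth): 480x640x3 uint8, red, green, blue; 480x640 float32, m along the optical axis (not along the pixel's ray), 0 where there is no reading.
- camera_model(name): a dict with "camera_matrix" (3x3 intrinsics, pixels), "k1" (the pictures are not rectified: a ray, as slopes to the right and down, at radius r is drawn at 1 + k1 r^2 times it, then the intrinsics apply), "cam_to_world" (4x4, takes a point from camera to world coordinates). Camera axes: x right, y down, z forward; pixel columns grow to the right and rows downward; lengths in m; the calibration is good to about 2 mm. A picture is of the moment at which its call begins: read the wrist's pose just before it. camera_model takes no time and is no camera call; for the wrist camera it gives the pose at the moment of the call.
- robot.sign_off(): hands the job in, once; it reports no verdict.
The state is a dict: "time": time; "qpos": joint angles; "dq": joint speeds; "joint_torque": joint torques, N m; "tool_pos": TCP position; "tool_rot": TCP orientation; "force": force on the tool from outside, world axes, zero at the start; "moment": the same for the moment, N m; "gripper_width": opening from 0.0 (shut) to 1.0 (fully open).
Only numpy, scipy, OpenCV 4.12 (cv2) and the standard library are available. Lean on these libraries where they do the work, as an engineer would, in place of code of your own. Each camera call takes 0.05 s, during which the arm holds its last target.

TASK

The bell-shaped cake on the little white stand sits off to one side and the glass dome will not go over it. Nudge it with light taps of your fingertips, low down, until it stands upright in the middle of the stand, centred to within 6 mm, then draw your hand clear. Do not pinch, lift or tip the cake, push it hard or knock it off, and leave everything else where it is.

Things in the scene. Friction and masses are not known exactly. Their poses are not given: they have to be found in the camera images.
- cake: the cake on the stand: green, firm, bell-shaped, 78 mm high with a pale ball on top, about 160 g. Loose on a foot only 32 mm across; widest, 56 mm across, from 12 to 20 mm above its underside, then tapers to 24 mm across at 64 mm. Slides when pushed slowly at its widest part; wobbles or topples if pushed higher or knocked. Origin: centre of its underside; z up its axis
- stand_top (a point): centre of the flat round top of the white footed cake stand: top 110 mm across, 8 mm thick, its upper face 50 mm above the table. The foot below it is 92 mm across. The stand is heavy and fixed and has no rim. This point lies on the upper face, where the centre of the cake's underside belongs
- spare_cake: a second cake of the same shape standing on the table (56 mm across, 78 mm high); not part of the work. Origin: centre of its underside
- dredger: steel shaker tin, 56 mm across, 70 mm high, standing on the table. Origin: centre of its underside
- cutter: steel ring cutter, 60 mm across, 45 mm high, standing on the table. Origin: centre of its underside
- dome: clear glass dome with a ball handle, 76 mm across, 124 mm high, standing on the table; it will be put over the cake later, by someone else. Origin: centre of its underside
- pan: steel pan 265 x 325 mm, 67 mm high, with cake blocks in it. Origin: centre of its underside
- squeezer: plastic squeeze bottle, 56 mm across, 170 mm high. Origin: centre of its underside
- spatula: spatula lying flat on the table. Origin: its underside
Things that resemble listed ones, but are neither listed nor needed, are in the scene too. What is shaped like the cake but blue or pink is not meant.

How it is judged:
At the end, for the whole second after the job is handed in: The cake stands upright (within 0.08 rad) and at rest on the stand's top, the centre of its underside within 6 mm of the centre of the top, seen from above (horizontal distance between cake and stand_top below 0.006 m and z of cake in the frame of stand_top between -0.003 and 0.003 m and angle between cake's own z axis and vertical below 0.08 rad and linear speed of cake below 0.01 m/s); the robot touches nothing.
It fails at once if the cake is lifted (its underside more than 12 mm above the stand's top) (z of cake in the frame of stand_top above 0.012 m).
It fails at once if the cake is knocked off the stand (z of cake in the frame of stand_top below -0.01 m).
It fails at once if the cake is tipped by more than 0.4 rad (angle between cake's own z axis and vertical above 0.4 rad).
It fails at once if the cake is pinched or pushed hard (more than 12 N between hand and cake) (contact force between any of the fingers, the arm and cake above 12 N).
It fails at once if any other thing is moved by more than 15 mm (distance of any of spare_cake, dredger, cutter, dome, pan, squeezer, spatula from where it was at the start of the episode above 0.015 m).
It also fails if it takes over 48 s, if anything falls off the work surface, if the arm or the gripper's body presses on something with over 40 N, if the wrist force passes 120 N, or if a joint passes its speed limit or range.

## Working session

There is one attempt and no reset: what is moved stays moved. The work goes in short steps, Python scripts to look and compute and a shell command to move; the robot and the scene stay as the last step left them, time stands still between calls to the robot, and variables do not carry over. Pictures are saved under pics/ and viewed, and the job is handed in when it is done.

```bash
ls; mkdir -p pics; cat > h.py <<'E'
import numpy as np, cv2
from plant import robot, read_camera, camera_model
def snap(n,f):
    m=camera_model(n); p,d=read_camera(n); m=dict(m)
    cv2.imwrite('pics/'+f+'.png',p[:,:,::-1]); np.savez('pics/'+f+'.npz',p=p,d=d,K=np.array(m['camera_matrix']),k1=m['k1'],T=np.array(m['cam_to_world']))
    return p,d,m
def load(f):
    z=np.load('pics/'+f+'.npz'); return z
def rays(z,uv):
    uv=np.atleast_2d(np.array(uv,float)); K=z['K']; k=float(z['k1'])
    s=cv2.undistortPoints(uv.reshape(-1,1,2),K,np.array([k,0,0,0.])).reshape(-1,2)
    return s
def onplane(z,uv,h):
    s=rays(z,uv); T=z['T']; D=np.c_[s,np.ones(len(s))]@T[:3,:3].T; o=T[:3,3]
    return o+D*((h-o[2])/D[:,2])[:,None]
def deproj(z,uv):
    s=rays(z,uv); uv=np.atleast_2d(uv).astype(int); d=z['d'][uv[:,1],uv[:,0]]
    return (np.c_[s,np.ones(len(s))]*d[:,None])@z['T'][:3,:3].T+z['T'][:3,3]
def project(z,P):
    T=z['T']; c=(np.atleast_2d(P)-T[:3,3])@T[:3,:3]; s=c[:,:2]/c[:,2:]; r2=(s**2).sum(1)[:,None]; s=s*(1+float(z['k1'])*r2)
    K=z['K']; return np.c_[s[:,0]*K[0,0]+K[0,2],s[:,1]*K[1,1]+K[1,2]]
E
python3 - <<'E'
from h import *
for n in ['scene','side','wrist']:
    p,d,m=snap(n,n+'0'); T=np.array(m['cam_to_world']); print(n,T[:3,3].round(3),T[:3,2].round(3),np.array(m['camera_matrix'])[0],m['k1'])
print(robot.read_state())
E
```

```text
pics
scene [ 1.294 -0.21   1.05 ] [-0.603  0.152 -0.783] [502.19510807   0.         319.19233475] -0.05942925102589581
side [ 0.408 -0.906  1.132] [ 0.087  0.643 -0.761] [451.69817323   0.         316.57470318] -0.07292834279888985
wrist [0.099 0.647 0.373] [ 0.307 -0.09  -0.947] [431.37180343   0.         329.00784303] -0.04263687805624041
{'time': 0.15, 'qpos': array([-1.39100258,  0.39901602,  0.04504322,  1.53757941, -0.01867823,
        1.20689021, -0.05066001]), 'dq': array([ 0.00065343, -0.0034607 , -0.00074831, -0.00411603, -0.00035558,
        0.00033983,  0.00010996]), 'joint_torque': array([ 2.71570192e-03, -4.75555193e+01,  1.36698313e+00, -2.54513025e+01,
        1.17907289e-02,  6.47073757e-03, -8.24436370e-06]), 'tool_pos': array([0.17872704, 0.62445166, 0.23051109]), 'tool_rot': array([-1.48638921,  1.56932421, -1.76502649]), 'force': array([ 0.02096568, -0.17340584, -0.2174899 ]), 'moment': array([ 0.00321164, -0.02204369,  0.02024809]), 'gripper_width': 0.9965800639872223}
```

View pics/scene0.png

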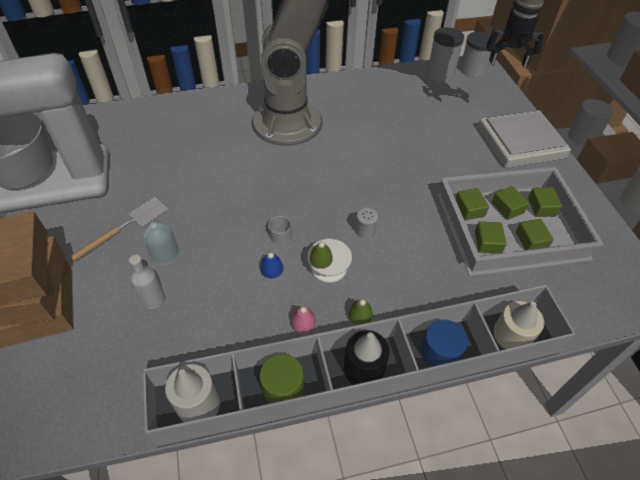

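View pics/side0.png

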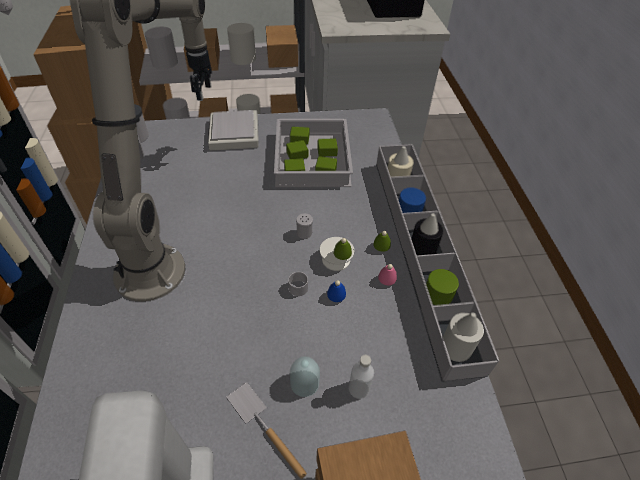

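View pics/wrist0.png

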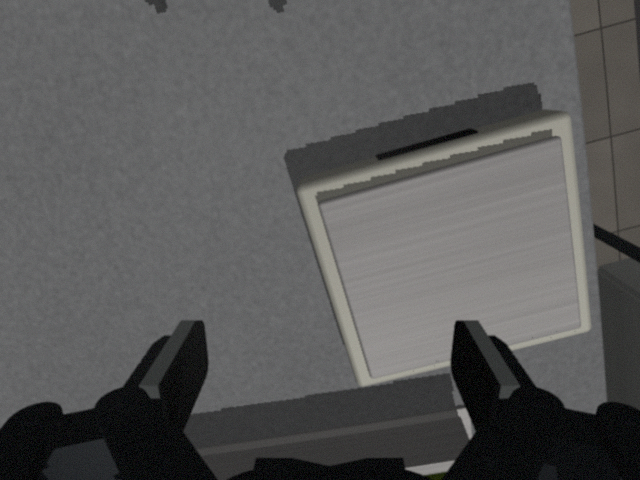

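The cake meant is the green one standing on the white stand: scene (321,253), side (343,246). The other green one, at scene (361,309) and side (383,240), stands on the table, so it is the spare. The blue and pink ones are decoys. I'll confirm this in a crop and measure.

```bash
python3 - <<'E'
from h import *
a=load('scene0')['p'][225:325,250:390,::-1]; b=load('side0')['p'][200:300,285:425,::-1]
cv2.imwrite('pics/crop0.png',np.vstack([cv2.resize(x,None,fx=2.9*1.9/2,fy=2.9*1.9/2,interpolation=cv2.INTER_CUBIC) for x in (a,b)])[:1100] if 0 else np.hstack([cv2.resize(x,(400,286),interpolation=cv2.INTER_CUBIC) for x in (a,b)]))
for n,(r0,r1,c0,c1) in [('scene0',(225,325,290,390)),('side0',(220,290,305,365))]:
    z=load(n); p=z['p']; hsv=cv2.cvtColor(p,cv2.COLOR_RGB2HSV)
    w=np.zeros(p.shape[:2],np.uint8); sub=hsv[r0:r1,c0:c1]
    w[r0:r1,c0:c1]=((sub[...,1]<40)&(sub[...,2]>150))*255
    print(n,'white',(w>0).sum())
    g=np.zeros_like(w); g[r0:r1,c0:c1]=((sub[...,0]>25)&(sub[...,0]<60)&(sub[...,1]>90))*255
    nn,l,st,ce=cv2.connectedComponentsWithStats(g)
    for s,c in zip(st[1:],ce[1:]):
        if s[4]>60: print('green',s,c)
    # depth points of white
    v,u=np.nonzero(w); P=deproj(z,np.c_[u,v]); ok=abs(P[:,2]-.05)<.006
    print('z med',np.median(P[:,2]),'top pts',ok.sum(),P[ok].min(0),P[ok].max(0))
    for c in [(330,262)]: pass
E
```

```text
scene0 white 919
green [310 245  22  23 381] [320.62467192 256.77165354]
green [349 301  23  23 392] [359.95153061 313.19132653]
z med 0.04835698174408476 top pts 727 [ 0.53781028 -0.05514752  0.04402986] [0.64783685 0.04779023 0.05499156]
side0 white 330
green [334 240  18  20 260] [342.48076923 250.36538462]
z med 0.04904314649989461 top pts 288 [ 0.53996636 -0.05869159  0.04408177] [0.64616842 0.04814025 0.05594873]
```

View pics/crop0.png

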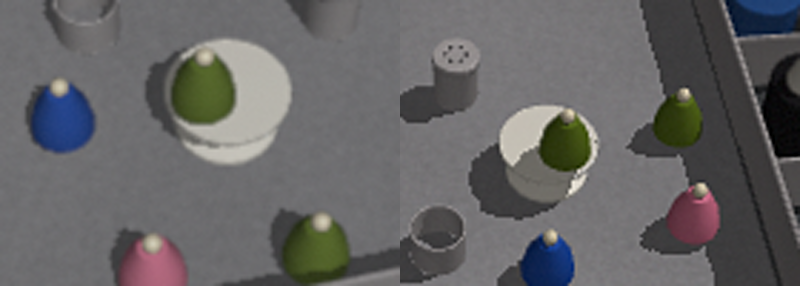

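```bash
cat >> h.py <<'E'
def fitcirc(P):
    A=np.c_[2*P,np.ones(len(P))]; s=np.linalg.lstsq(A,(P**2).sum(1),rcond=None)[0]; return s[0],s[1],np.sqrt(s[2]+s[0]**2+s[1]**2)
E
python3 - <<'E'
from h import *
for n,uv in [('scene0',(321.4,245)),('side0',(343.8,240.6))]:
    z=load(n); print(n,[onplane(z,[uv],h)[0].round(4) for h in (.115,.121,.127)])
    p=z['p'];hsv=cv2.cvtColor(p,cv2.COLOR_RGB2HSV)
    # stand top via depth: pixels whose deprojected z near 0.05, near centre
    uu,vv=np.meshgrid(np.arange(290,390),np.arange(215,300)); uv=np.c_[uu.ravel(),vv.ravel()]
    P=deproj(z,uv); S=hsv[uv[:,1],uv[:,0]]; ok=(abs(P[:,2]-.05)<.005)&(S[:,1]<40)
    ok&=(np.hypot(P[:,0]-.593,P[:,1]+.004)<.075)
    Q=P[ok][:,:2]; H=cv2.convexHull(Q.astype(np.float32)).reshape(-1,2)
    r=np.hypot(*(H-[.593,-.004]).T); 
    print('hull fit',fitcirc(H),r.min(),r.max(),ok.sum())
    m=np.zeros((480,640),np.uint8); m[uv[ok][:,1],uv[ok][:,0]]=255
    q=onplane(z,uv[ok],.05)[:,:2]; H=cv2.convexHull(q.astype(np.float32)).reshape(-1,2); print('plane hull',fitcirc(H),cv2.minEnclosingCircle(H))
# all clutter by depth z
z=load('scene0')
for name,uv in dict(cutter=(280,227),dred=(367,216),spare=(361,301),blue=(271,257),pink=(304,309)).items():
    print(name,deproj(z,[uv])[0].round(3))
E
```

```text
scene0 [array([ 0.6032, -0.0301,  0.115 ]), array([ 0.6076, -0.0313,  0.121 ]), array([ 0.6121, -0.0324,  0.127 ])]
hull fit (np.float64(0.5927661365001964), np.float64(-0.006108027057458498), np.float64(0.05486206270137448)) 0.05105533171647583 0.05756056559485981 789
plane hull (np.float64(0.5944924357564092), np.float64(-0.00638630433700671), np.float64(0.055161869507839655)) ((0.5942714214324951, -0.007007919251918793), 0.05644607171416283)
side0 [array([ 0.6081, -0.03  ,  0.115 ]), array([ 0.6069, -0.0352,  0.121 ]), array([ 0.6057, -0.0403,  0.127 ])]
hull fit (np.float64(0.5926431939164358), np.float64(-0.007449145279761538), np.float64(0.05502265326815182)) 0.05193860857643736 0.059074732691011676 416
plane hull (np.float64(0.5928032099450035), np.float64(-0.009461044613935876), np.float64(0.054982122609558724)) ((0.5918024182319641, -0.009462906047701836), 0.05647892504930496)
cutter [ 0.434 -0.103  0.001]
dred [0.502 0.116 0.066]
spare [0.748 0.027 0.076]
blue [ 0.579 -0.148  0.071]
pink [ 0.739 -0.102  0.076]
```

```bash
python3 - <<'E'
from h import *
from scipy.spatial.transform import Rotation as R
s=robot.read_state(); r=R.from_euler('xyz',s['tool_rot']).as_matrix(); print(r.round(3)); print(s['tool_pos'])
T=np.array(camera_model('wrist')['cam_to_world']); print((r.T@(T[:3,3]-s['tool_pos'])).round(3), (r.T@T[:3,:3]).round(3))
E
python3 -m pendant '{"jaw":[1,1,1,1,1,1,1,1],"dp":[[28,-44,-2],[28,-44,-2],[28,-44,-2],[28,-44,-2],[28,-44,-2],[28,-44,-2],[28,-44,-2],[28,-44,-2]],"delta_rot":[[0,0,-3],[0,0,-3],[0,0,-3],[0,0,-3],[0,0,-3],[0,0,-3],[0,0,-3],[0,0,-3]]}'
```

```text
[[-0.     0.275  0.961]
 [-0.001  0.961 -0.275]
 [-1.    -0.001  0.   ]]
[0.17872704 0.62445166 0.23051109]
[-0.143 -0.001 -0.082] [[-0.    -0.32   0.947]
 [ 1.    -0.001 -0.   ]
 [ 0.001  0.947  0.32 ]]
time: 1.15
tool_pos: [0.4035, 0.2713, 0.2152]
tool_rot: [1.836, 1.571, 1.137]
force: [1.1, -0.3, -0.2]
gripper_width: -0.007
```

```bash
python3 -m pendant '{"jaw":[1,1,1,1,1,1,1,1,1],"dp":[[28,-44,-2],[28,-44,-2],[28,-44,-2],[28,-44,-2],[28,-44,-2],[28,-44,-2],[28,-44,-2],[28,-44,-2],[4,-4,0]],"delta_rot":[[0,0,-3],[0,0,-3],[0,0,-3],[0,0,-3],[0,0,-3],[0,0,-3],[0,0,-3],[0,0,-3],[0,0,0]]}'
python3 - <<'E'
from h import *
from scipy.spatial.transform import Rotation as R
p,d,m=snap('wrist','w1'); s=robot.read_state(); print(s['tool_pos'],s['dq'].round(3))
print(R.from_euler('xyz',s['tool_rot']).as_matrix().round(3))
E
```

```text
time: 2.28
tool_pos: [0.6312, -0.0882, 0.1989]
tool_rot: [-0.523, 1.567, -1.646]
force: [-0.6, 0.2, 0.3]
gripper_width: 0.002
[ 0.63117507 -0.08588506  0.19879394] [-0.044 -0.031 -0.037  0.034 -0.006  0.009 -0.013]
[[-0.     0.9    0.436]
 [-0.002  0.436 -0.9  ]
 [-1.    -0.001  0.001]]
```

View pics/w1.png

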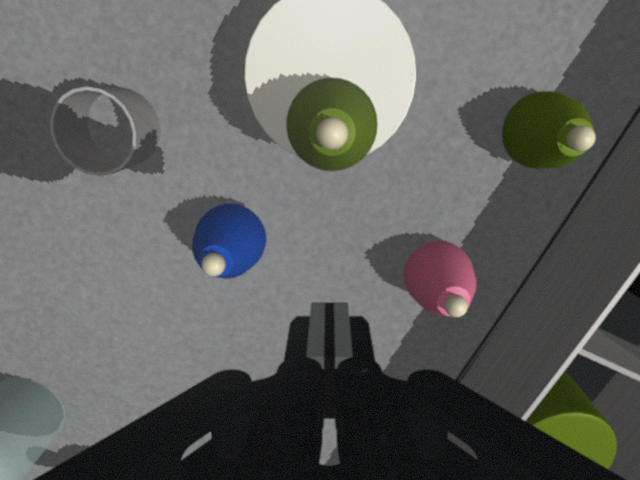

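The wrist view shows the stand disc at about (331,75), the cake at (332,125) with its ball at (332,133), and the fingertips at (330,305). The cake lies right on the tool's push line. Next I'll fit the circles.

```bash
cat >> h.py <<'E'
def measure(f,verbose=1):
    z=load(f); p=z['p']; hsv=cv2.cvtColor(p,cv2.COLOR_RGB2HSV); H,S,V=[hsv[...,i].astype(int) for i in range(3)]
    uu,vv=np.meshgrid(np.arange(640),np.arange(480)); uv=np.c_[uu.ravel(),vv.ravel()].astype(float)
    out={}
    # stand: pixels of low sat and bright, largest blob -> hull -> plane .05
    P=onplane(z,uv,.05)[:,:2].reshape(480,640,2)
    near=np.hypot(P[...,0]-.593,P[...,1]+.007)<.08
    w=((S<60)&(V>70)&near)
    D=deproj(z,uv).reshape(480,640,3); w&=(abs(D[...,2]-.05)<.006)
    w=cv2.morphologyEx(w.astype(np.uint8),cv2.MORPH_OPEN,np.ones((3,3)))
    h=cv2.convexHull(np.argwhere(w)[:,::-1].astype(np.int32)).reshape(-1,2)
    h=h[(h[:,1]>3)&(h[:,0]>3)&(h[:,0]<636)]
    Q=onplane(z,h,.05)[:,:2]
    for _ in range(4):
        c=fitcirc(Q); r=abs(np.hypot(Q[:,0]-c[0],Q[:,1]-c[1])-c[2]); Q=Q[r<max(.0015,np.percentile(r,70))] if (r>.0015).any() else Q
    out['stand']=np.array(c)
    # fixed-radius refinement
    from scipy.optimize import least_squares
    out['stand_r55']=least_squares(lambda q:np.hypot(Q[:,0]-q[0],Q[:,1]-q[1])-.055,c[:2]).x
    P2=onplane(z,uv,.075)[:,:2].reshape(480,640,2)
    g=((H>25)&(H<60)&(S>90)&(np.hypot(P2[...,0]-.598,P2[...,1]+.018)<.07)).astype(np.uint8)
    n,l,st,ce=cv2.connectedComponentsWithStats(g); i=1+np.argmax(st[1:,4]); g=(l==i)
    hh=cv2.convexHull(np.argwhere(g)[:,::-1].astype(np.int32)).reshape(-1,2)
    # widest ring at z=.062-.070: fit circle in plane .066 with R 28 (silhouette), only points that see the ring (outermost wrt nadir)
    Qg=onplane(z,hh,.066)[:,:2]
    out['cake_circ']=np.array(fitcirc(Qg))
    b=((S<110)&(V>90)&(np.hypot(*(uv-ce[i]).T).reshape(480,640)<45)&(D[...,2]>.105)&(D[...,2]<.14))
    n,l,st,cb=cv2.connectedComponentsWithStats(b.astype(np.uint8)); 
    if n>1:
        j=1+np.argmax(st[1:,4]); out['ball_px']=cb[j]; out['ball_xy@.121']=onplane(z,[cb[j]],.121)[0][:2]; out['ball_box']=st[j]; out['ballz']=D[...,2][l==j].max()
    out['cake_px']=ce[i]; out['n']=len(Q)
    return out
E
python3 - <<'E'
from h import *
p,d,m=snap('wrist','w2')
for k,v in measure('w2').items(): print(k,np.round(v,4))
z=load('w2'); print(z['T'][:3,3])
E
```

```text
stand [ 0.5918 -0.0068  0.0546]
stand_r55 [ 0.5917 -0.0068]
cake_circ [ 0.6053 -0.0325  0.0276]
ball_px [330.5721 137.4083]
ball_xy@.121 [ 0.6052 -0.0319]
ball_box [315 121  32  34 818]
ballz 0.1297
cake_px [330.415  126.9914]
n 39
[ 0.59519784 -0.01209813  0.34128909]
```

```bash
python3 -m pendant '{"jaw":[1,1,1,1,1,1],"dp":[[2,0,-30],[0,0,-40],[0,0,-40],[0,0,-20],[0,0,-4],[0,0,0]],"delta_rot":[[0,0,2],[0,0,0],[0,0,0],[0,0,0],[0,0,0],[0,0,0]]}'
python3 - <<'E'
from h import *
from scipy.spatial.transform import Rotation as R
p,d,m=snap('wrist','w3');snap('side','s3'); s=robot.read_state(); print(s['time'],s['tool_pos'],s['force'])
print(R.from_euler('xyz',s['tool_rot']).as_matrix().round(3))
z=load('s3'); cv2.imwrite('pics/c3.png',cv2.resize(z['p'][200:300,285:425,::-1],None,fx=5,fy=5,interpolation=cv2.INTER_CUBIC))
E
```

```text
time: 3.12
tool_pos: [0.6337, -0.0828, 0.0665]
tool_rot: [1.11, 1.569, 0.029]
force: [-0.8, -0.6, 0.4]
gripper_width: 0.0
3.225 [ 0.63412224 -0.08320015  0.06703115] [-0.06589743 -0.3860608   0.03081562]
[[ 0.003  0.883  0.47 ]
 [-0.     0.47  -0.883]
 [-1.     0.003  0.002]]
```

View pics/w3.png

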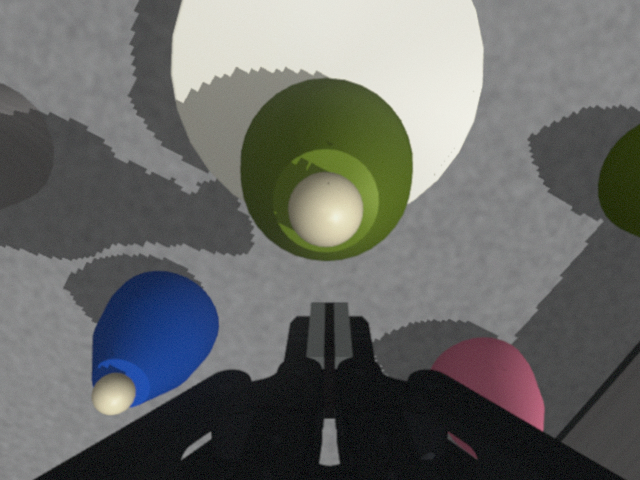

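View pics/c3.png

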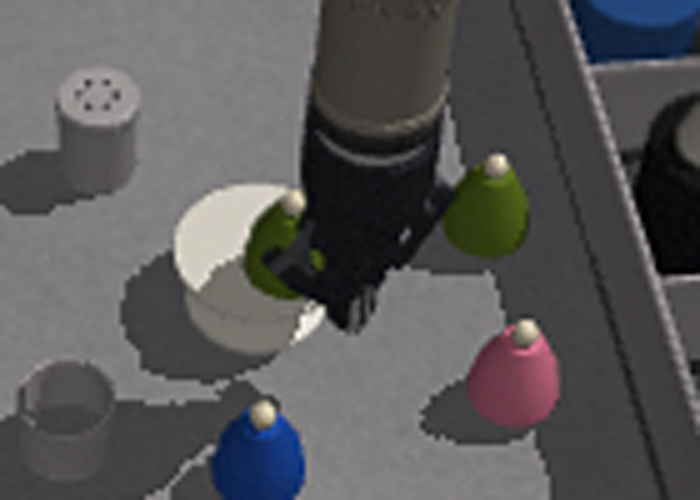

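```bash
python3 -m pendant '{"jaw":[1,1,1,1,1,1,1,1,1],"dp":[[-1.2,-0.7,-2],[-1.9,3.5,0],[-1.9,3.5,0],[-1.4,2.7,0],[-0.9,1.8,0],[-0.5,0.9,0],[-0.5,0.9,0],[-0.5,0.9,0],[0,0,0]],"delta_rot":[[0,0,0],[0,0,0],[0,0,0],[0,0,0],[0,0,0],[0,0,0],[0,0,0],[0,0,0],[0,0,0]]}'
python3 - <<'E'
from h import *
p,d,m=snap('wrist','w4'); s=robot.read_state(); print(s['time'],s['tool_pos'],s['force'])
for k,v in measure('w4').items(): print(k,np.round(v,4))
E
```

```text
time: 4.35
tool_pos: [0.624, -0.0695, 0.0633]
tool_rot: [2.06, 1.571, 0.978]
force: [0.3, -0.0, 0.6]
gripper_width: 0.003
4.4 [ 0.62407899 -0.06957649  0.06334684] [-0.41266888  0.3872996  -0.52012989]
stand [ 0.5918 -0.0068  0.0543]
stand_r55 [ 0.5918 -0.0067]
cake_circ [ 0.6074 -0.036   0.0309]
ball_px [335.7636 253.9333]
ball_xy@.121 [ 0.6016 -0.0255]
ball_box [319 250  34   8 165]
ballz 0.1243
cake_px [333.3409 212.4651]
n 37
```

View pics/w4.png

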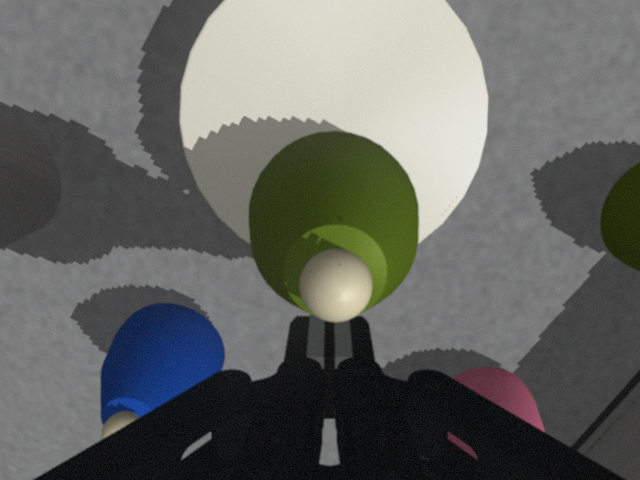

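```bash
cat >> h.py <<'E'
from scipy.optimize import least_squares
def cake(f,stand=(.5918,-.0068)):
    z=load(f); hsv=cv2.cvtColor(z['p'],cv2.COLOR_RGB2HSV); H,S,V=[hsv[...,i].astype(int) for i in range(3)]
    g=((H>25)&(H<60)&(S>90)).astype(np.uint8); px=project(z,[[.599,-.02,.08]])[0]
    n,l,st,ce=cv2.connectedComponentsWithStats(g); ids=[i for i in range(1,n) if st[i,4]>2000]
    i=min(ids,key=lambda i:np.hypot(*(ce[i]-px))); g=(l==i)
    h=cv2.findContours(g.astype(np.uint8),cv2.RETR_EXTERNAL,cv2.CHAIN_APPROX_NONE)[0][0].reshape(-1,2)
    o={}
    h=cv2.convexHull(h).reshape(-1,2).astype(float)
    e=onplane(z,h,.067)[:,:2]; cam=z['T'][:2,3]
    yaxis=z['T'][:2,1]; yaxis=yaxis/np.linalg.norm(yaxis)  # image-down dir in world
    wid=h[:,1]<st[i,1]+.33*st[i,2]
    q=least_squares(lambda q:np.hypot(*(e[wid]-q).T)-.028,e.mean(0)+yaxis*0).x
    o['far_edge_fit']=q; o['resid_mm']=1e3*np.std(np.hypot(*(e[wid]-q).T)); o['rfree']=np.array(fitcirc(e[wid]))
    hull=np.zeros_like(l,np.uint8); cv2.fillConvexPoly(hull,h.astype(np.int32),1); hull=cv2.dilate(hull,np.ones((41,41)))
    b=((S<110)&(V>100)&(H<40)&(H>8)&(hull>0)).astype(np.uint8); b=cv2.morphologyEx(b,cv2.MORPH_OPEN,np.ones((7,7)))
    n,l,st,cb=cv2.connectedComponentsWithStats(b)
    best=None
    for j in range(1,n):
        if 300<st[j,4]<9000 and .6<st[j,2]/st[j,3]<1.6:
            c,r=cv2.minEnclosingCircle(np.argwhere(l==j)[:,::-1].astype(np.int32)); 
            if st[j,4]>.8*np.pi*r*r: o['ball']=(np.array(c).round(1),round(r,1)); o['ball_xy']=onplane(z,[c],.1205)[0][:2]
    for k in('far_edge_fit','ball_xy'):
        if k in o: o[k+'_off_mm']=1e3*(o[k]-stand)
    for k,v in o.items(): print(k, np.round(v,4) if k!='ball' else v)
    return o
E
python3 - <<'E'
from h import *
for f in ('w2','w3','w4'): print(f); cake(f)
E
```

```text
w2
far_edge_fit [ 0.6055 -0.033 ]
resid_mm 0.1275
rfree [ 0.6054 -0.0327  0.0277]
ball (array([330.5, 137.5]), 16.3)
ball_xy [ 0.6053 -0.032 ]
far_edge_fit_off_mm [ 13.7458 -26.2375]
ball_xy_off_mm [ 13.4537 -25.1737]
w3
far_edge_fit [ 0.6053 -0.0325]
resid_mm 0.0795
rfree [ 0.6054 -0.0328  0.0283]
ball (array([325.5, 209.2]), 37.7)
ball_xy [ 0.6052 -0.032 ]
far_edge_fit_off_mm [ 13.4799 -25.6773]
ball_xy_off_mm [ 13.3684 -25.2322]
w4
far_edge_fit [ 0.6052 -0.0324]
resid_mm 0.1489
rfree [ 0.6049 -0.0318  0.0275]
ball (array([336.1, 285.4]), 36.7)
ball_xy [ 0.6053 -0.032 ]
far_edge_fit_off_mm [ 13.3831 -25.603 ]
ball_xy_off_mm [ 13.4731 -25.2446]
```

Both estimates (body edge and ball) agree to under 1 mm, and the cake hasn't been touched yet. I'll push gently at about 8 mm/s.

```bash
python3 -m pendant '{"jaw":[1,1,1,1,1,1,1,1,1,1,1,1],"dp":[[-0.5,0.9,0.7],[-0.5,0.9,0],[-0.5,0.9,0],[-0.5,0.9,0],[-0.5,0.9,0],[-0.5,0.9,0],[-0.5,0.9,0],[-0.5,0.9,0],[-0.5,0.9,0],[-0.5,0.9,0],[0,0,0],[0,0,0]],"delta_rot":[[0,0,0],[0,0,0],[0,0,0],[0,0,0],[0,0,0],[0,0,0],[0,0,0],[0,0,0],[0,0,0],[0,0,0],[0,0,0],[0,0,0]]}'
python3 - <<'E'
from h import *
p,d,m=snap('wrist','w5'); s=robot.read_state(); print(s['time'],s['tool_pos'],s['force'])
cake('w5')
E
```

```text
time: 5.9
tool_pos: [0.619, -0.0604, 0.064]
tool_rot: [3.061, 1.57, 1.979]
force: [0.3, -0.4, 0.4]
gripper_width: -0.0
5.95 [ 0.61900416 -0.06039126  0.06402474] [-0.03994904 -0.1955148   0.80286742]
far_edge_fit [ 0.6019 -0.0261]
resid_mm 0.1857
rfree [ 0.6015 -0.0254  0.0273]
ball (array([336.8, 298.2]), 35.9)
ball_xy [ 0.602  -0.0259]
far_edge_fit_off_mm [ 10.0644 -19.3472]
ball_xy_off_mm [ 10.2219 -19.0852]
```

View pics/w5.png

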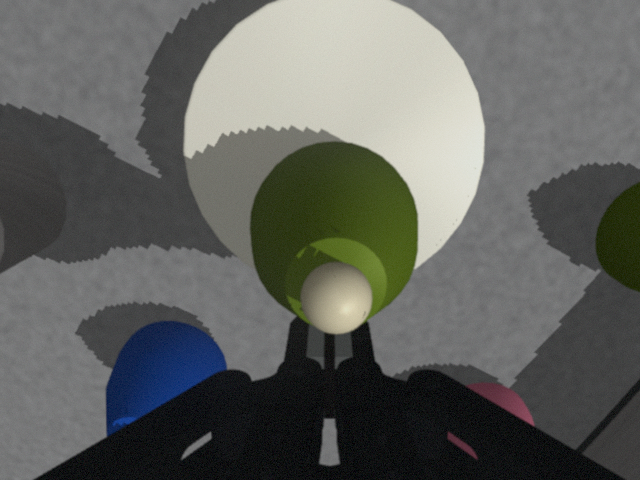

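The cake slid 7 mm along the line and stayed upright: the ball is at (337,298) and both fits agree. About 21.7 mm is left.

```bash
python3 -m pendant '{"jaw":[1,1,1,1,1,1,1,1,1,1,1,1],"dp":[[-0.5,0.9,0],[-0.5,0.9,0],[-0.5,0.9,0],[-0.5,0.9,0],[-0.5,0.9,0],[-0.5,0.9,0],[-0.5,0.9,0],[-0.5,0.9,0],[-0.5,0.9,0],[-0.5,0.9,0],[0,0,0],[0,0,0]],"delta_rot":[[0,0,0],[0,0,0],[0,0,0],[0,0,0],[0,0,0],[0,0,0],[0,0,0],[0,0,0],[0,0,0],[0,0,0],[0,0,0],[0,0,0]]}'
python3 - <<'E'
from h import *
p,d,m=snap('wrist','w6'); s=robot.read_state(); print(s['time'],s['tool_pos'],s['force'])
cake('w6')
E
```

```text
time: 7.45
tool_pos: [0.614, -0.0514, 0.064]
tool_rot: [2.9, 1.57, 1.818]
force: [0.5, -0.1, 0.1]
gripper_width: -0.001
7.5 [ 0.61398061 -0.05139388  0.06400148] [-0.18429458 -0.26730729  0.88230696]
far_edge_fit [ 0.597  -0.0171]
resid_mm 0.1721
rfree [ 0.5967 -0.0163  0.0273]
ball (array([338.8, 298.7]), 35.5)
ball_xy [ 0.5975 -0.0168]
far_edge_fit_off_mm [  5.2088 -10.2558]
ball_xy_off_mm [ 5.6604 -9.9826]
```

```bash
python3 -m pendant '{"jaw":[1,1,1,1,1,1,1,1,1,1,1,1],"dp":[[-0.5,0.9,0],[-0.5,0.9,0],[-0.5,0.9,0],[-0.5,0.9,0],[-0.5,0.9,0],[-0.5,0.9,0],[-0.5,0.9,0],[-0.5,0.9,0],[-0.5,0.9,0],[-0.5,0.9,0],[-0.5,0.9,0],[0,0,0]],"delta_rot":[[0,0,0],[0,0,0],[0,0,0],[0,0,0],[0,0,0],[0,0,0],[0,0,0],[0,0,0],[0,0,0],[0,0,0],[0,0,0],[0,0,0]]}'
python3 - <<'E'
from h import *
p,d,m=snap('wrist','w7'); s=robot.read_state(); print(s['time'],s['tool_pos'],s['force'])
cake('w7')
E
```

```text
time: 9.0
tool_pos: [0.6085, -0.0414, 0.064]
tool_rot: [3.075, 1.571, 1.994]
force: [0.3, -1.2, 0.0]
gripper_width: -0.001
9.05 [ 0.60847514 -0.04148279  0.06401472] [-0.39482399 -1.19657866 -0.27778065]
far_edge_fit [ 0.5918 -0.007 ]
resid_mm 0.1688
rfree [ 0.5915 -0.0064  0.0274]
far_edge_fit_off_mm [ 0.0343 -0.172 ]
```

View pics/w7.png

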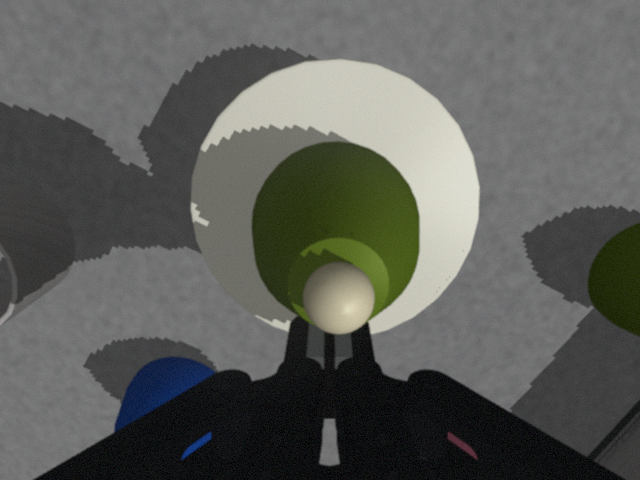

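The cake now looks centred on the disc, whose full circle is visible around (336,198). I'll retreat slowly, then rise and check from above.

```bash
python3 -m pendant '{"jaw":[1,1,1,1,1,1,1,1,1,1,1],"dp":[[0.5,-0.9,0],[1,-1.8,0],[2,-4,0],[5,-9,0],[7,-13,0],[7,-13,0],[0,0,30],[0,0,50],[0,0,50],[0,0,10],[0,0,0]],"delta_rot":[[0,0,0],[0,0,0],[0,0,0],[0,0,0],[0,0,0],[0,0,0],[0,0,0],[0,0,0],[0,0,0],[0,0,0],[0,0,0]]}'
python3 - <<'E'
from h import *
p,d,m=snap('wrist','w8'); s=robot.read_state(); print(s['time'],s['tool_pos'],s['force'])
print({k:np.round(v,4) for k,v in measure('w8').items() if 'stand' in k or 'circ' in k}); cake('w8')
snap('scene','sc8'); snap('side','s8')
a=load('scene0')['p'];b=load('sc8')['p']
A=load('sc8')['p'][205:345,230:400,::-1]; B=load('s8')['p'][190:330,280:450,::-1]
cv2.imwrite('pics/c8.png',np.hstack([cv2.resize(x,(400,330),interpolation=cv2.INTER_CUBIC) for x in (A,B)]))
E
```

```text
time: 10.42
tool_pos: [0.6314, -0.0841, 0.2044]
tool_rot: [1.034, 1.57, -0.048]
force: [-0.2, -0.1, -0.3]
gripper_width: -0.001
10.475 [ 0.63057409 -0.08365798  0.20307205] [ 0.88222468 -0.26774587 -0.56276784]
{'stand': array([ 0.5918, -0.0069,  0.0546]), 'stand_r55': array([ 0.5917, -0.0067]), 'cake_circ': array([ 0.5917, -0.0065,  0.0275])}
far_edge_fit [ 0.592  -0.0073]
resid_mm 0.0978
rfree [ 0.5919 -0.0071  0.0278]
ball (array([332.5,  80.8]), 17.1)
ball_xy [ 0.5917 -0.0066]
far_edge_fit_off_mm [ 0.1884 -0.4832]
ball_xy_off_mm [-0.1159  0.2035]
```

View pics/w8.png

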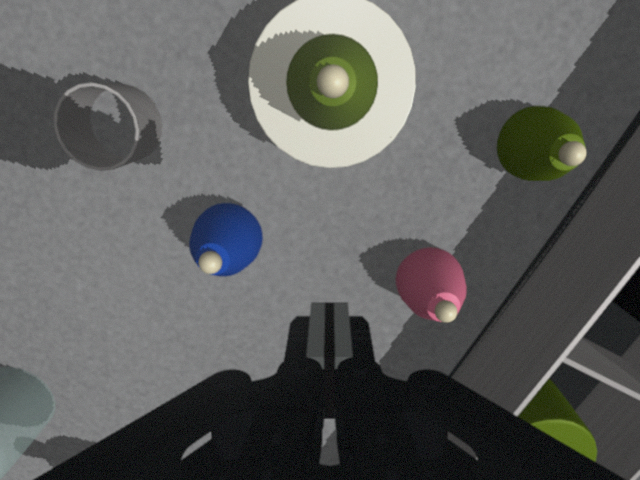

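View pics/c8.png

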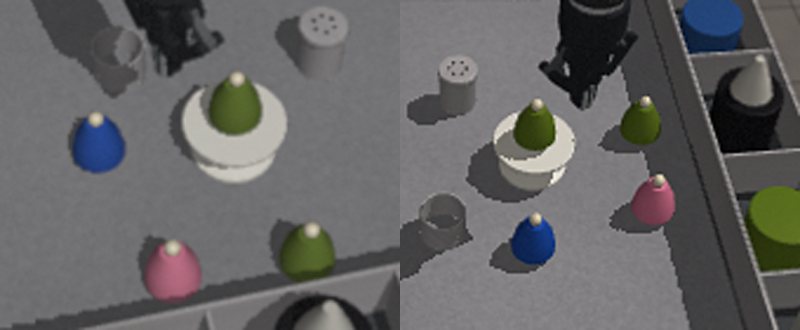

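All three views show the cake upright and centred within about 0.5 mm, and the neighbouring things where they were. I'll settle for a moment, then hand in.

```bash
python3 -m pendant '{"jaw":[1,1,1],"dp":[[0,0,0],[0,0,0],[0,0,0]],"delta_rot":[[0,0,0],[0,0,0],[0,0,0]]}'
python3 - <<'E'
from h import *
snap('wrist','w9'); cake('w9'); print(robot.sign_off())
E
```

```text
time: 10.95
tool_pos: [0.6309, -0.0834, 0.2037]
tool_rot: [-1.953, 1.57, -3.034]
force: [0.1, -0.2, -0.3]
gripper_width: -0.0
far_edge_fit [ 0.592  -0.0073]
resid_mm 0.1054
rfree [ 0.592  -0.0073  0.0279]
ball (array([333.5,  83. ]), 16.9)
ball_xy [ 0.592  -0.0066]
far_edge_fit_off_mm [ 0.2423 -0.5348]
ball_xy_off_mm [0.1685 0.2296]
the job is handed in; nothing more can be done
None
```

The green cake now stands upright in the middle of the stand. I slid it about 29 mm in one straight line with the shut fingertips, about 14 mm above the stand's top at about 8 mm/s. I then backed the hand off, rose clear and handed in at about 11 s.

- **Centring:** the last wrist picture put the cake 0.6 mm off centre by its body edge and 0.3 mm by its ball. The two measures differ by about 0.8 mm, well inside the 6 mm allowed.
- **Upright and clear:** with the ball above the base, the cake is upright. The hand is about 75 mm above the cake and touches nothing.
- **Force:** the readings I took between pushes stayed below about 1.5 N at the wrist. I did not record the peak while it was moving.
- **Other things:** in the before and after pictures the neighbours looked unmoved. I checked those by eye and did not measure them, and the last crops did not cover the pan, squeezer, spatula or the whole dome. The arm went nowhere near those at low height.

No check failed.

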